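# Fill the empty bays of the bracket fixture

### The job

Three of the five bays of the fixture on the bench are already loaded with aluminium brackets; find the two empty ones and load a spare bracket from the bench into each, standing in its lane the same way round as the others, and push it home until its back lies flat against the fence. Leave the loaded brackets, the bottle, the tin and the punch as they are.

Things in the scene. Friction and masses are not known exactly. Their poses are not given: they have to be found in the camera images.
- fixture: Loading plate of a bench fixture, fixed to the bench (it stands elsewhere and turned each time): dark steel plate 120 (x) x 360 (y) x 10 mm. Origin: centre of its underside; x points to the fence side, away from the robot. On it six flat guide rails, 6 mm high above the plate and 65 mm long in x (x -45 to +20 mm), leave five lanes 32 mm wide, 60 mm apart in y, open at their front ends.
- fence: Straight steel stop bar, 12 (x) x 352 (y) x 12 mm high, lying on the plate across the far ends of all lanes and parallel to the plate; it is clamped at a different distance (30 to 42 mm in the plate's x) each time. A black thumb screw at each end stands 24 mm over the plate. Origin: centre of its underside, on the plate's top; same axes as the plate, its stop face is at x = -6 mm.
- bay_1 (a point): Bay 1 of 5, counted from the -y end: the point on the fence's stop face, at the level of the plate's top, on the middle line of lane 1. Axes as the fence (x through the fence, away from the lane).
- bay_2 (a point): Bay 2 of 5, counted from the -y end: the point on the fence's stop face, at the level of the plate's top, on the middle line of lane 2. Axes as the fence (x through the fence, away from the lane).
- bay_3 (a point): Bay 3 of 5, counted from the -y end: the point on the fence's stop face, at the level of the plate's top, on the middle line of lane 3. Axes as the fence (x through the fence, away from the lane).
- bay_4 (a point): Bay 4 of 5, counted from the -y end: the point on the fence's stop face, at the level of the plate's top, on the middle line of lane 4. Axes as the fence (x through the fence, away from the lane).
- bay_5 (a point): Bay 5 of 5, counted from the -y end: the point on the fence's stop face, at the level of the plate's top, on the middle line of lane 5. Axes as the fence (x through the fence, away from the lane).
- bracket_a: Bright aluminium L-bracket, at the start it sits home in one of the bays. All five alike: foot 26 (x) x 34 (y) x 12 mm, and on it an upright block 30 (x) x 11 (y) mm from 14 to 40 mm height, at y -17 to -6 mm, its back flush with the foot's back; a black screw head on the foot in front of the upright. Origin: centre of the underside; -y is the back.
- bracket_b: Bright aluminium L-bracket, at the start it sits home in one of the bays. All five alike: foot 26 (x) x 34 (y) x 12 mm, and on it an upright block 30 (x) x 11 (y) mm from 14 to 40 mm height, at y -17 to -6 mm, its back flush with the foot's back; a black screw head on the foot in front of the upright. Origin: centre of the underside; -y is the back.
- bracket_c: Bright aluminium L-bracket, at the start it sits home in one of the bays. All five alike: foot 26 (x) x 34 (y) x 12 mm, and on it an upright block 30 (x) x 11 (y) mm from 14 to 40 mm height, at y -17 to -6 mm, its back flush with the foot's back; a black screw head on the foot in front of the upright. Origin: centre of the underside; -y is the back.
- bracket_d: Bright aluminium L-bracket, a spare, at the start on the bench before or beside the fixture, turned. All five alike: foot 26 (x) x 34 (y) x 12 mm, and on it an upright block 30 (x) x 11 (y) mm from 14 to 40 mm height, at y -17 to -6 mm, its back flush with the foot's back; a black screw head on the foot in front of the upright. Origin: centre of the underside; -y is the back.
- back_d (a point): Lower edge of the back of bracket d, in the middle: 17 mm in -y of its origin. Home, it lies at the bay's point.
- bracket_e: Bright aluminium L-bracket, a spare, at the start on the bench before or beside the fixture, turned. All five alike: foot 26 (x) x 34 (y) x 12 mm, and on it an upright block 30 (x) x 11 (y) mm from 14 to 40 mm height, at y -17 to -6 mm, its back flush with the foot's back; a black screw head on the foot in front of the upright. Origin: centre of the underside; -y is the back.
- back_e (a point): Lower edge of the back of bracket e, in the middle: 17 mm in -y of its origin. Home, it lies at the bay's point.
- oil_bottle: Bystander: small bottle, diameter 43, 143 mm high; origin at the centre of its underside.
- parts_tin: Bystander: round open tin, diameter 67, 32 mm high; origin at the centre of its underside.
- centre_punch: Bystander: dark steel punch lying along its y, 110 mm long, 10 mm thick; origin under its middle.

How it is judged:
By the outcome, as a careful person would: the job done as asked, in the order asked, and still so for the second after the job is handed in, with the robot touching nothing.
It also fails if it takes over 53 s, if anything falls off the work surface, if the arm or the gripper's body presses on something with over 40 N, if the wrist force passes 120 N, or if a joint passes its speed limit or range.

### The arm

A 7-joint arm with a two-finger parallel gripper is mounted at the origin on a cart in front of the work surface, level with it; the furniture and walls round the work are solid. World frame = base frame: x ahead of the robot, y to its left, z up, the work surface at z = 0. Lengths are in m, angles in degrees, forces in N, time in s.
With the tool pointing down it reaches from about 0.425 to 0.875 m from the base axis. Payload 4.7 kg.
Tool frame: the origin (TCP) lies on the centre line of the jaws, within the pads' length; the fingertips stand 22 mm ahead of it and the grasp point (between the pads) lies 3 mm ahead of it; y points along the fingers, z is the direction in which the jaws open and shut, and the axes are right-handed (so a half turn about y gives the same grasp; the last joint's range is limited). The gripper opens to 85 mm and grips with 20 to 120 N. Pads are 22 mm wide; open, the fingers measure 114 mm over their backs; the gripper's body (76 mm by 85 mm) begins 54 mm behind the grasp point. The pads swing forward as they close: fully open they stand 13 mm farther back than shut.
Start: joints at [-64.28, 18.392, -4.016, 83.108, 1.295, 78.541, -3.26], TCP at [0.274, 0.59, 0.253] pointing down, gripper open.
Joint ranges: [-163.93, 163.93], [-17.29, 119.83], [-79.2, 71.16], [3.27, 140.29], [-89.18, 269.18], [5.43, 117.66], [-154.24, 154.24]. Speed limits (degrees/s): [147.25, 147.25, 180, 180, 180, 180, 180].

### API

Orientations are given as [roll, pitch, yaw] about the fixed x, y, z axes, in that order (R = Rz(yaw) Ry(pitch) Rx(roll)).
In Python, from cell import * gives the robot as it stands. Calls block until the motion is done:
- reach(position, orientation): joint-space move of the TCP to a pose.
- move_l(position, ori=None, vel=0.15, stop_force=None): straight line of the TCP; ori=None keeps the orientation; vel is the mean speed in m/s. With stop_force (N) it stops when the force on the tool has changed by that much, and returns True; else False.
- move_j(angles): joint-space move.
- command_gripper(opening, effort=None): finger opening in m; effort is the grip in N (None keeps the last); returns when the fingers have stopped.
- hold(seconds).
- solve_ik(position, orientation): joint angles nearest the present ones, or None.
- capture(name): name is "scene" or "top" or "wrist"; returns (picture, depth): 400x640x3 uint8, blue, green, red; 400x640 float32, m along the optical axis (not along the pixel's ray), 0 where there is no reading.
- camera_model(name): a dict with "fx", "fy", "cx", "cy" (pixels), "position" and "rotation" of the camera in the world. Camera axes: x right, y down, z forward; pixel columns grow to the right and rows downward; lengths in m; the calibration is good to about 2 mm. A picture is of the moment at which its call begins: read the wrist's pose just before it. camera_model takes no time and is no camera call; for the wrist camera it gives the pose at the moment of the call.
A pose or a line that the arm cannot do raises MotionError and nothing moves.
- close_job(): hands the job in, once; it reports no verdict.
Readings, each from a call of its own:
- read_time_s(): time.
- read_joints(): joint angles.
- read_dq(): joint speeds.
- read_joint_torque(): joint torques, N m.
- read_position(): TCP position.
- read_tcp_rot(): TCP orientation.
- read_contact_force(): force on the tool from outside, world axes, zero at the start.
- read_moment(): the same for the moment, N m.
- read_finger_gap(): finger opening in m.
Only numpy, scipy, OpenCV 4.12 (cv2) and the standard library are available. Lean on these libraries where they do the work, as an engineer would, in place of code of your own. Each camera call takes 0.05 s, during which the arm holds its last target. There are 200 camera calls.

## Working session

There is one attempt and no reset: what is moved stays moved. The work goes in short steps, each a Python script; the robot and the scene stay as the last script left them, time stands still between calls to the robot, and variables do not carry over. Pictures are saved under pics/ and viewed, about 8 in all and at most 12, crops included, and the job is handed in when it is done.

```bash
mkdir -p pics; ls
python3 - <<'E'
from cell import *
import cv2,numpy as np
for n in ["top","scene"]:
    p,d=capture(n); cv2.imwrite(f"pics/{n}0.png",p); np.save(f"{n}0.npy",d); m=camera_model(n); print(n,m)
print(read_time_s(),read_position(),read_tcp_rot())
E
```

```text
pics
top {'fx': 448.5925861151076, 'fy': 448.5925861151076, 'cx': 317.3577892405242, 'cy': 198.9812166278036, 'position': array([0.25343141, 0.09316322, 1.31908645]), 'rotation': array([-166.70708831,   -0.34452336,  -89.13134719])}
scene {'fx': 504.87434047499426, 'fy': 504.87434047499426, 'cx': 307.14936698710835, 'cy': 200.44687047687205, 'position': array([-0.48173161, -0.41814475,  0.95657797]), 'rotation': array([-129.31881005,    0.43387332,  -63.15963851])}
0.1 [0.27364874 0.58909706 0.25232468] [-9.00999948e+01 -5.80104944e-03 -2.49090812e+01]
```

View pics/top0.png

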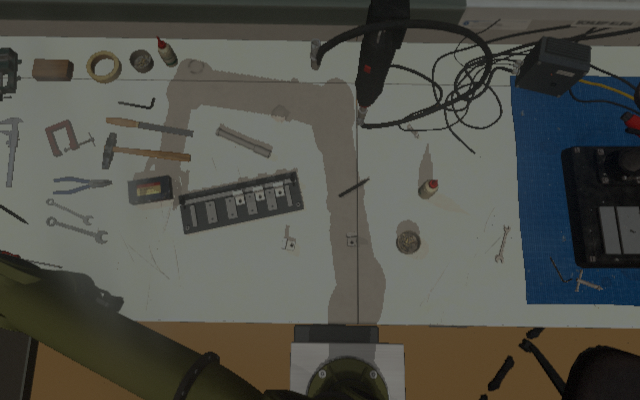

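View pics/scene0.png

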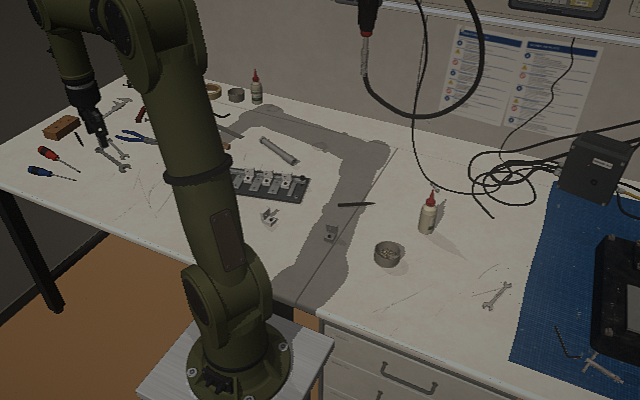

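The top view shows the fixture at about (240,202), with spares at (290,242) and (351,240). The bottle is at (429,188), the tin at (408,242) and the punch at (354,187). Next I'll zoom in and compute rough positions.

```bash
cat > h.py <<'E'
from cell import *
import cv2,numpy as np
from scipy.spatial.transform import Rotation as Ro
def ray(m,uv,z):
    """pixels (n,2) -> world points on plane z"""
    uv=np.atleast_2d(np.asarray(uv,float)); R=Ro.from_euler('xyz',m['rotation'],degrees=True).as_matrix()
    d=np.c_[(uv[:,0]-m['cx'])/m['fx'],(uv[:,1]-m['cy'])/m['fy'],np.ones(len(uv))]@R.T
    return np.asarray(m['position'])+d*((z-m['position'][2])/d[:,2])[:,None]
def proj(m,P):
    R=Ro.from_euler('xyz',m['rotation'],degrees=True).as_matrix()
    c=(np.atleast_2d(P)-m['position'])@R
    return np.c_[c[:,0]/c[:,2]*m['fx']+m['cx'],c[:,1]/c[:,2]*m['fy']+m['cy']]
E
python3 - <<'E'
from h import *
p=cv2.imread("pics/top0.png"); cv2.imwrite("pics/topc.png",cv2.resize(p[165:255,170:370],None,fx=4,fy=4,interpolation=cv2.INTER_CUBIC))
m=camera_model("top")
print(ray(m,[[182,208],[297,171],[302,208],[185,232]],.01).round(3).tolist())
print(ray(m,[[290,242],[351,240],[408,242],[429,188],[354,187]],.0).round(3).tolist())
print(camera_model("wrist"))
E
```

```text
[[0.529, 0.493, 0.01], [0.649, 0.153, 0.01], [0.534, 0.135, 0.01], [0.457, 0.478, 0.01]]
[[0.433, 0.169, 0.0], [0.442, -0.011, 0.0], [0.439, -0.18, 0.0], [0.605, -0.249, 0.0], [0.604, -0.021, 0.0]]
{'fx': 293.62086166973273, 'fy': 293.62086166973273, 'cx': 317.94991222595615, 'cy': 195.31005114631185, 'position': array([0.20379138, 0.62156085, 0.37212018]), 'rotation': array([1.62700787e+02, 1.40344249e-01, 6.51299624e+01])}
```

View pics/topc.png

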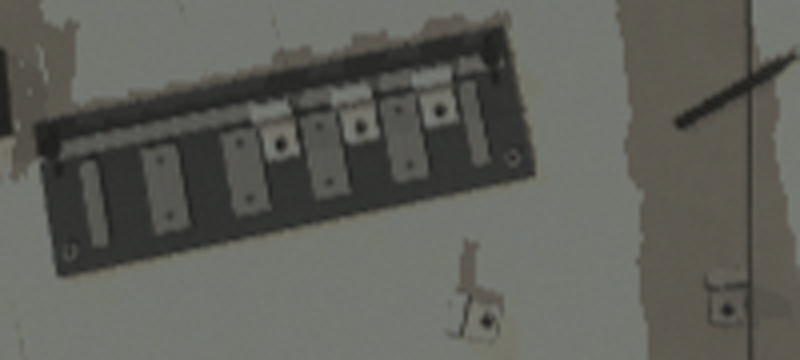

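The top crop shows rails at the left with empty lanes 5 and 4, and brackets in bays 1–3. The plate is yawed about +12°. The left spare has its upright to the image left; the right spare has its upright away from the robot. Next come close-up wrist views.

Run:
```python
from h import *
import json
for n,p,o in [("w1",[.52,.34,.18],[-90,0,12]),("w2",[.47,.10,.18],[-90,0,0])]:
    try: reach(p,o)
    except MotionError as e: print(n,e); continue
    m=camera_model("wrist"); im,d=capture("wrist"); cv2.imwrite(f"pics/{n}.png",im); np.save(n+".npy",d)
    json.dump({k:np.asarray(v).tolist() for k,v in m.items()},open(n+".json","w")); print(read_time_s(),read_position(),m['position'],m['rotation'])
```

```text
1.4917 [0.51904482 0.34186539 0.18025849] [0.44389422 0.32568693 0.29999263] [ 1.62725083e+02 -5.35487078e-02  1.02129493e+02]
2.5083 [0.4705492  0.10222434 0.18029463] [0.39333798 0.10186215 0.30012236] [ 1.62651361e+02 -3.61345123e-02  9.01926992e+01]
```

View pics/w1.png

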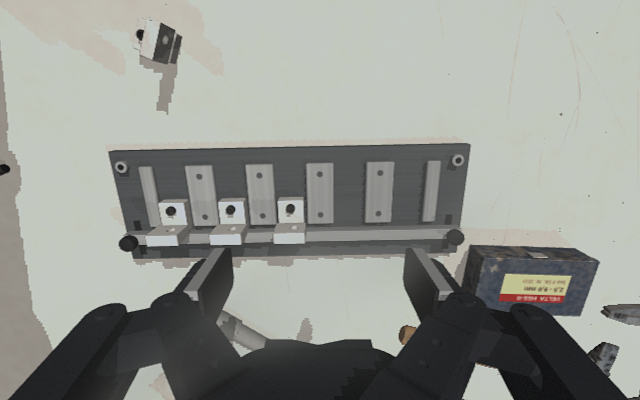

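View pics/w2.png

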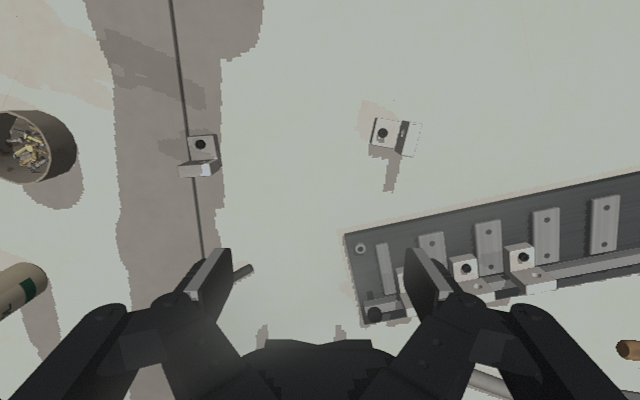

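In w1 (image top is toward the robot), lanes 4 and 5 at (350,195) and (405,195) are empty. The rails there are at (320,193), (379,192) and (431,191), the fence line is near row 235, and a drill box starts at (470,245). In w2 the spares are at (395,135) and (200,155). Next I'll extract the edges.

Run:
```python
from h import *
import json
L=lambda n:(cv2.imread(f"pics/{n}.png"),np.load(n+".npy"),json.load(open(n+".json")))
i1,d1,m1=L("w1"); i2,d2,m2=L("w2")
g=cv2.cvtColor(i1,cv2.COLOR_BGR2GRAY)
print("lane row195",g[195,300:450:3].tolist()); print("col350",g[140:262:2,350].tolist()); print("col405",g[140:262:2,405].tolist())
mask=cv2.inRange(g,110,175); mask[:150]=0;mask[228:]=0;mask[:,:300]=0;mask[:,455:]=0
for c in cv2.findContours(mask,0,2)[0]:
    if cv2.contourArea(c)>200:
        b=cv2.boxPoints(cv2.minAreaRect(c)); print(b.round(1).tolist()); print("  ",ray(m1,b,.016)[:,:2].round(4).tolist())
a=cv2.resize(i1[140:260,290:490],(800,480),interpolation=cv2.INTER_CUBIC)
z=lambda i,x,y:cv2.resize(i[y:y+60,x:x+80],(400,300),interpolation=cv2.INTER_CUBIC)
cv2.imwrite("pics/z1.png",np.vstack([cv2.resize(a,(500,300)).repeat(1,0) if 0 else np.hstack([cv2.resize(i1[140:260,290:490],(500,300),interpolation=cv2.INTER_CUBIC),np.zeros((300,300,3),np.uint8)]),np.hstack([z(i2,355,105),z(i2,160,120)])]))
```

```text
lane row195 [81, 79, 83, 155, 145, 148, 146, 146, 149, 148, 141, 112, 84, 84, 83, 82, 82, 83, 82, 81, 81, 73, 121, 144, 140, 143, 140, 141, 146, 144, 144, 77, 82, 82, 83, 82, 83, 83, 84, 84, 67, 66, 137, 144, 145, 145, 82, 86, 88, 88]
col350 [189, 189, 184, 66, 86, 86, 86, 86, 84, 86, 85, 84, 84, 86, 85, 86, 86, 84, 85, 82, 85, 85, 84, 86, 84, 87, 86, 83, 85, 87, 84, 85, 89, 86, 87, 87, 86, 89, 88, 89, 88, 84, 85, 93, 106, 114, 146, 148, 149, 146, 142, 80, 80, 83, 97, 95, 100, 103, 146, 193, 191]
col405 [187, 190, 100, 87, 90, 87, 86, 89, 87, 88, 87, 87, 87, 87, 87, 88, 85, 85, 88, 88, 87, 86, 87, 86, 87, 86, 85, 85, 84, 86, 85, 84, 83, 82, 86, 82, 86, 85, 85, 87, 81, 85, 84, 104, 105, 151, 146, 148, 146, 145, 76, 81, 79, 94, 94, 83, 82, 101, 82, 75, 73]
[[306.0, 163.0], [333.0, 163.0], [333.0, 223.0], [306.0, 223.0]]
   [[0.5002, 0.3261], [0.4947, 0.352], [0.5565, 0.3662], [0.5624, 0.3387]]
[[364.3999938964844, 221.89999389648438], [367.0, 160.89999389648438], [394.1000061035156, 162.0], [391.3999938964844, 223.10000610351562]]
   [[0.5484, 0.3979], [0.4857, 0.384], [0.4812, 0.4102], [0.5438, 0.4259]]
[[422.0, 220.5], [428.0, 159.8000030517578], [440.6000061035156, 161.10000610351562], [434.5, 221.8000030517578]]
   [[0.5343, 0.4561], [0.4721, 0.442], [0.4707, 0.4544], [0.5329, 0.4694]]
```

View pics/z1.png

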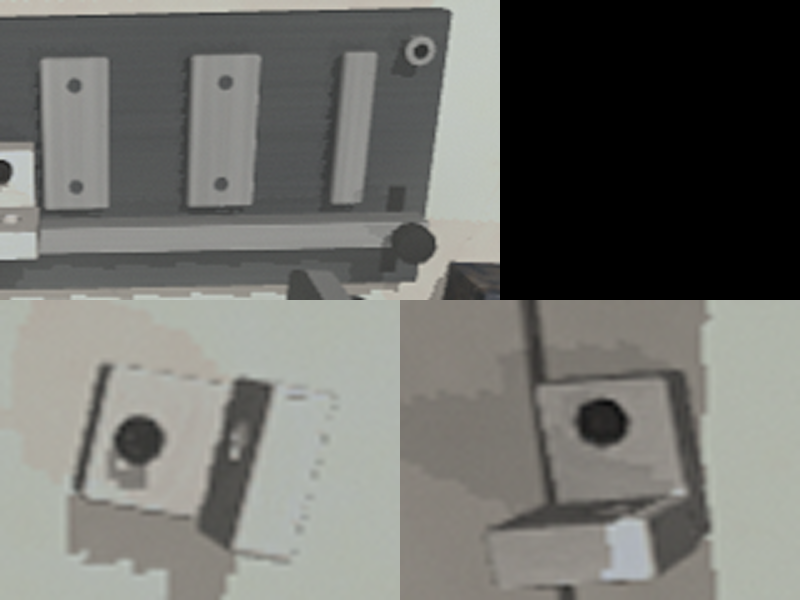

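z1 shows clean corners for the rails, the fence edges and the top faces of both spare uprights. I'll cast these and check them against the known sizes.

```bash
cat > est.py <<'E'
from h import *
import json
m1=json.load(open("w1.json")); m2=json.load(open("w2.json"))
rot=lambda a:np.array([[np.cos(a),-np.sin(a)],[np.sin(a),np.cos(a)]])
# fixture: rail centres (plate x=-12.5; y=30,90)
boxes=[[[306,163],[333,163],[333,223],[306,223]],[[364.4,221.9],[367,160.9],[394.1,162],[391.4,223.1]],[[422,220.5],[428,159.8],[440.6,161.1],[434.5,221.8]]]
C=np.array([ray(m1,b,.016)[:,:2].mean(0) for b in boxes])
dv=C[2]-C[0]; fy=np.arctan2(-dv[0],dv[1])
O=np.mean([C[i]-rot(fy)@np.array([-.0125,y]) for i,y in ((0,.03),(1,.09))],0)
loc=lambda P:(np.atleast_2d(P)[:,:2]-O)@rot(fy)
def upright(q):
    P=ray(m2,q,.040)[:,:2]   # order: front1, front2, back2, back1
    return P
if __name__=="__main__":
    print("fix yaw",np.degrees(fy),"O",O,"rail local",loc(C).round(4).tolist())
    print("plate corners",loc(ray(m1,[[109,153],[467,145]],.01)).round(4).tolist())
    for z,q in ((.010,[[350,226],[405,224]]),(.022,[[350,231.5],[405,229.5]]),(.022,[[350,241.5],[405,239]])): print("fence x",z,loc(ray(m1,q,z)).round(4).tolist())
    for n,q,f in (("d",[[401.4,155],[410,121.4],[423,125],[413.4,157]],[[377.5,118],[372,144]]),("e",[[177.4,166],[211,163],[210,175.6],[179.4,177]],[[187.4,136.4],[214,135]])):
        P=upright(q); F=ray(m2,f,.012)[:,:2]
        print(n,"sides",np.linalg.norm(P-np.roll(P,-1,0),axis=1).round(4),"c",P.mean(0).round(4))
        b=P[2:].mean(0)-P[:2].mean(0); w=P[0]-P[1]+P[3]-P[2]; 
        print("  back dir",np.degrees(np.arctan2(b[1],b[0])),"long dir",np.degrees(np.arctan2(w[1],w[0])),"foot w",np.linalg.norm(F[0]-F[1]),"front mid",F.mean(0).round(4),"to c",(P.mean(0)-F.mean(0)).round(4),np.linalg.norm(P.mean(0)-F.mean(0)))
E
python3 est.py
```

```text
fix yaw 13.28222379584984 O [0.54755668 0.31959075] rail local [[-0.0126, 0.0298], [-0.0124, 0.0902], [-0.0126, 0.1426]]
plate corners [[-0.0574, -0.1776], [-0.0581, 0.1756]]
fence x 0.01 [[0.0257, 0.0618], [0.0246, 0.1204]]
fence x 0.022 [[0.0267, 0.0605], [0.0256, 0.1171]]
fence x 0.022 [[0.0381, 0.0607], [0.0364, 0.1178]]
d sides [0.0295 0.0119 0.0284 0.011 ] c [0.4234 0.1845]
  back dir 78.04869946619587 long dir -10.303439510132236 foot w 0.024842660109286166 front mid [0.4185 0.1568] to c [0.0049 0.0277] 0.0281433139997097
e sides [0.0306 0.0118 0.028  0.0102] c [ 0.4514 -0.0094]
  back dir -4.533388797551418 long dir -85.8636805878058 foot w 0.025895200764128837 front mid [ 0.4233 -0.0112] to c [0.028  0.0018] 0.02810452865736832
```

All sizes agree: uprights about 30×11, front edge to upright centre 28.1 (expected 28.5), rails 60 apart, fence 12 wide. Stop face is at x≈25.5 mm and yaw≈13.2°. Now I'll grasp d and load bay 5.

```bash
cat > load.py <<'E'
from est import *
OFF=.004; STOP=.0255; FY=13.2
def load(c,bd,by):
    u=np.array([np.cos(np.radians(bd)),np.sin(np.radians(bd))]); g=np.array(c)-OFF*u
    reach([*g,.11],[-90,0,bd]); command_gripper(.055,40)
    move_l([*g,.038],vel=.1); command_gripper(.0,40); print("gap",read_finger_gap(),read_contact_force().round(2))
    move_l([*g,.11],vel=.2)
    f=lambda x,z:[*(O+rot(np.radians(FY))@np.array([x,by])),z]
    h=STOP-.0055-OFF
    reach(f(h-.016,.11),[-90,0,FY]); print("gap",read_finger_gap())
    print("down",move_l(f(h-.016,.0487),vel=.08,stop_force=12),read_position()[2])
    F0=read_contact_force()
    s=move_l(f(h+.006,.0487),vel=.02,stop_force=10)
    p=read_position(); print("push",s,"local x of back",loc(p)+[OFF+.0055,0],"F",(read_contact_force()-F0).round(1),"t",read_time_s())
E
python3 - <<'E'
from load import *
load([.4234,.1845],79.8,.12)
m=camera_model("wrist"); im,d=capture("wrist"); cv2.imwrite("pics/w3.png",im[100:400,170:570])
E
```

```text
gap 0.029565225188190672 [ 0.45 -0.1   4.9 ]
gap 0.02899598685541349
down True 0.04897214771024003
push True local x of back [[0.02802906 0.12053664]] F [ 0.9  0.4 -1.2] t 8.8167
```

View pics/w3.png

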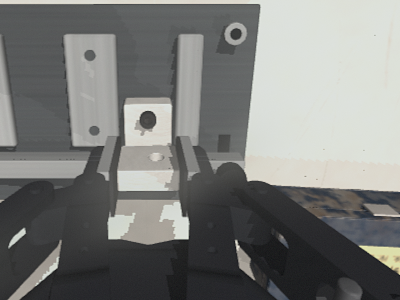

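w3 shows bracket d in lane 5 with its foot between the rails, screw toward the robot and back at the fence. I'll release it, lift, and inspect from above.

Run:
```python
from load import *
command_gripper(.046); p=read_position(); print(p,read_contact_force().round(1))
move_l([p[0],p[1],.12],vel=.15)
q=O+rot(np.radians(FY))@np.array([-.06,.10])
reach([*q,.15],[-90,0,FY]); command_gripper(.085)
hold(.2); m=camera_model("wrist"); im,d=capture("wrist"); cv2.imwrite("pics/w4.png",im)
json.dump({k:np.asarray(v).tolist() for k,v in m.items()},open("w4.json","w"))
c=proj(m,[[*(O+rot(np.radians(FY))@np.array([.02,.09])),.02]])[0].astype(int); print(c,read_time_s())
y,x=max(c[1]-50,0),max(c[0]-100,0); print(x,y)
cv2.imwrite("pics/z4.png",cv2.resize(im[y:y+110,x:x+160],(800,550),interpolation=cv2.INTER_CUBIC))
```

```text
[0.53721968 0.44059609 0.04794565] [-0.5 -0.7 -0.3]
[307 273] 10.9583
207 223
```

View pics/z4.png

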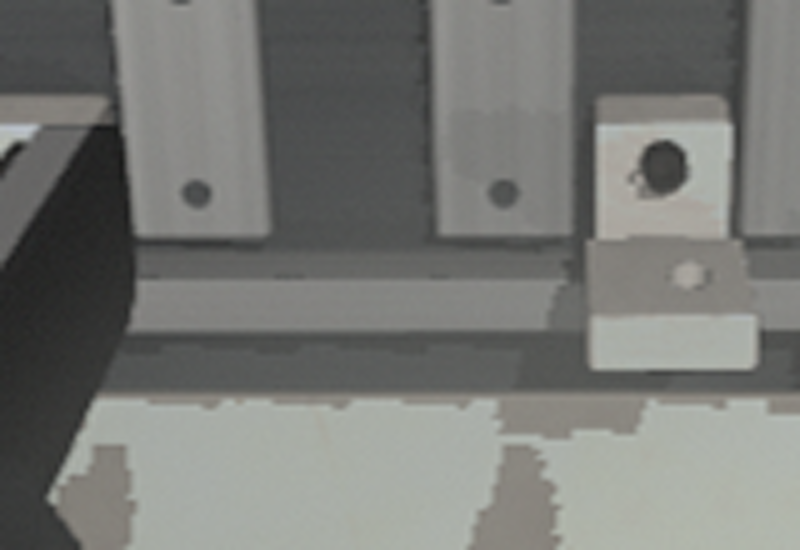

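z4 shows bracket d upright in lane 5. I'll compare its back edge (590,370)–(758,368) with the fence edge near row 278.

Run:
```python
from est import *
m=json.load(open("w4.json")); X=lambda q,z:(loc(ray(m,np.array(q)/5+[207,223],z))*1000).round(1).tolist()
print("upright back",X([[590,371],[758,368]],.05),"upright front",X([[590,314],[755,312]],.05))
print("foot front",X([[598,124],[730,122]],.022))
print("fence top front",X([[150,279],[400,278],[560,278]],.022),"fence bottom",X([[150,240],[560,242]],.01),"top back",X([[150,332],[500,331]],.022))
print("plate back",X([[150,394],[450,394]],.01),"rail ends",X([[135,237],[270,235],[437,236],[573,235]],.016))
m=json.load(open("w1.json")) # loaded bracket in bay 3, for reference: upright back/fronts
print("bay3 upright back w1",(loc(ray(m,[[275,243],[304,242.5]],.05))*1000).round(1).tolist())
```

```text
upright back [[25.4, 106.7], [24.8, 136.1]] upright front [[13.8, 106.6], [13.4, 135.2]]
foot front [[-8.2, 108.6], [-8.6, 133.3]]
fence top front [[25.0, 22.0], [24.8, 70.5], [24.9, 101.5]] fence bottom [[23.8, 18.9], [24.3, 101.5]] top back [[37.0, 21.0], [36.8, 89.7]]
plate back [[60.4, 15.9], [60.5, 78.5]] rail ends [[19.4, 17.9], [19.0, 44.5], [19.3, 77.3], [19.1, 104.0]]
bay3 upright back w1 [[24.3, -12.8], [24.3, 14.4]]
```

d's back sits at 25.1 mm against the fence at 24.9 mm, so it is home, with perhaps 1° of skew. Next I'll load e into bay 4, then square both by pushing low on the foot front with closed fingers, where the 12 mm fence prevents tipping.

Run:
```python
from load import *
load([.4514,-.0094],4.0,.0603)
command_gripper(.046); p=read_position(); print(p,read_contact_force().round(1))
move_l([p[0],p[1],.12],vel=.15); command_gripper(0)
f=lambda x,y,z:[*(O+rot(np.radians(FY))@np.array([x,y])),z]
for y in (.0603,.1205):
    reach(f(-.036,y,.08),[-90,0,FY]); hold(.2)
    print("down",move_l(f(-.036,y,.0405),vel=.08,stop_force=8),read_position()[2]); hold(.2)
    F0=read_contact_force()
    s=move_l(f(-.010,y,.0405),vel=.02,stop_force=8); p=read_position(); hold(.2)
    print("push",s,loc(p)*1000,(read_contact_force()-F0).round(1))
    move_l(f(-.036,y,.0405),vel=.1); move_l(f(-.036,y,.12),vel=.2)
reach(f(-.06,.10,.15),[-90,0,FY]); command_gripper(.085)
hold(.2); m=camera_model("wrist"); im,d=capture("wrist"); cv2.imwrite("pics/w5.png",im)
json.dump({k:np.asarray(v).tolist() for k,v in m.items()},open("w5.json","w"))
print(read_time_s())
cv2.imwrite("pics/z5.png",cv2.resize(im[223:333,207:367],(800,550),interpolation=cv2.INTER_CUBIC))
```

```text
gap 0.0291004628620355 [-0.92  0.46  4.43]
gap 0.029168083222675542
down True 0.04901288988247523
push True local x of back [[0.02673356 0.06087094]] F [-0.   0.4  0.9] t 17.825
[0.54995118 0.38224508 0.04806396] [-0.5 -0.9  0.2]
down False 0.040137662783665894
push True [[-18.22268063  60.498291  ]] [-0.7  0.8 -0.2]
down False 0.040182687941216585
push True [[-18.12094396 120.56519339]] [ 1.1  0.2 -0.2]
27.4583
```

View pics/z5.png

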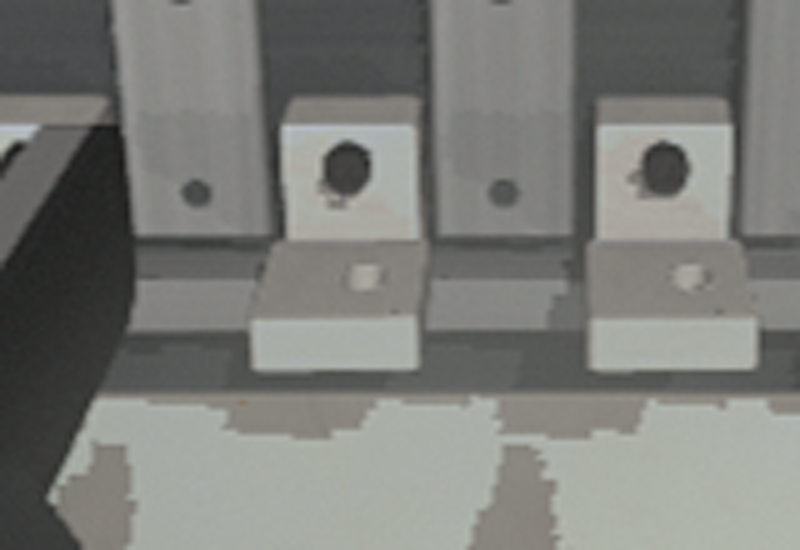

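z5 shows both brackets square in lanes 4 and 5, with foot fronts at row ≈124 and backs at row ≈370. Both pushes stopped at the same depth. I'll back off and check the rest before handing in.

Run:
```python
from h import *
reach([.50,.32,.24],[-90,0,13.2]); hold(.3)
im,_=capture("wrist"); cv2.imwrite("pics/w6.png",im)
t,_=capture("top"); a=cv2.imread("pics/top0.png"); d=cv2.absdiff(t,a).max(2)
for n,(x,y) in dict(bottle=(429,188),tin=(408,242),punch=(354,187)).items(): print(n,int(d[y-15:y+15,x-18:x+18].max()))
print(read_time_s())
```

```text
bottle 12
tin 12
punch 43
28.4333
```

View pics/w6.png

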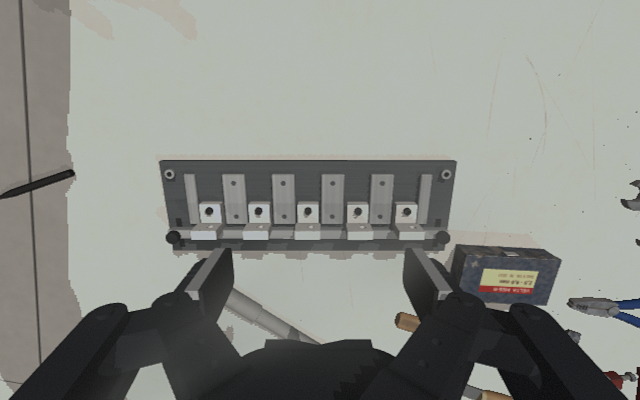

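All five brackets line up in the picture. The arm never came near the punch, so its image difference is most likely the shadow edge moving. Handing in.

```bash
python3 -c "
from cell import *
close_job()"
```

```text
the job is handed in; nothing more can be done
```

Both empty bays are loaded and the job is handed in, at about 28.4 s on the robot's clock. Bays 4 and 5 were the empty ones; spare d is in bay 5 and spare e in bay 4. Each was gripped by its upright, lowered into its lane and pushed to the fence. I then squared each one by pushing low on the foot with closed fingers until an 8 N stop.

- **Seating:** Both squaring pushes stopped at the same depth, −18.2 and −18.1 mm in the plate's x. Before squaring, bracket d's back measured 25.1 mm against a fence face at 24.9 mm. It looked skewed by about 1°, which is near the limit of the pixel resolution. After squaring, both looked parallel to the fence, but I did not measure them again.
- **Disagreement:** The arm position at the grip push put the backs at 28.0 mm (d) and 26.7 mm (e), 2–3 mm beyond the fence in the camera images. I put this down to small grasp offsets and went by the images and the second push.
- **Other objects:** The last picture shows all five brackets in line. The bottle and tin are unchanged in the top view. The punch area changed slightly (43 grey levels), most likely the arm's shadow edge, as the arm never came near it.

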